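Draw the vial rack home and bolt it

ROBOT

A 6-joint arm with a two-finger parallel gripper is mounted at the origin on the work surface. World frame = base frame: x ahead of the robot, y to its left, z up, the work surface at z = 0. Lengths are in m, angles in rad, forces in N, time in s.
With the tool pointing down it reaches from about 0.25 to 0.725 m from the base axis. Payload 4 kg.
Tool frame: the origin (TCP) lies on the centre line of the jaws, within the pads' length; the fingertips stand 14 mm ahead of it and the grasp point (between the pads) lies 5 mm behind it; z points along the fingers, x is the direction in which the jaws open and shut, and the axes are right-handed (so a half turn about z gives the same grasp; the last joint's range is limited). The gripper opens to 85 mm and grips with 20 to 120 N. Pads are 22 mm wide; open, the fingers measure 114 mm over their backs; the gripper's body (76 mm by 85 mm) begins 54 mm behind the grasp point. The pads swing forward as they close: fully open they stand 13 mm farther back than shut.
Start: joints at [1.229, 0.241, 0.005, 1.335, 0, 1.571], TCP at [0.168, 0.471, 0.245] pointing down, gripper open.
Joint ranges: [-2.72, 2.72], [-1.05, 1.87], [-1.09, 1.28], [-1.99, 2.15], [-1.42, 1.44], [-3.14, 3.14]. Speed limits (rad/s): [2.79, 2.79, 3.14, 3.14, 3.14, 3.14].

INTERFACE

Orientations are given as a unit quaternion [x, y, z, w].
In Python, from workcell import bot gives the robot as it stands.
- The arm moves only by the tool play_rows, never from a script. Its argument "motion" is a list of rows, each an object with "fingers": the closure, from -1 (fully open) to 1 (shut), so that 0 is half open; "translation": the shift along the tool's x, y, z in cm, a list of three; "roll": the turn about the tool's z in degrees. A call has 1 to 20 rows; each row is the pose to reach, as a shift and turn from the pose commanded when the call began, along the tool's axes at that moment; what a row does not reach only later rows make up. A row lasts 1/12 s, in which the tool goes at most 41.7 mm and 7.16 degrees, less where a joint would pass 70% of its speed; a pose out of reach is approached as far as the arm can. A call with a gripper value outside its range is refused whole. The fingers move at their own pace and stop on an object; the grip force is fixed at half the most. Time passes only in rows, so rows that repeat a pose let the fingers close. It gives the time, the measured TCP pose, the force and the opening at its end, in the units of the state.
- bot.get_obs(): the state, without advancing time (a new reading comes with each control period).
- bot.camera(name): name is "side" or "top" or "wrist"; returns a dict with "pixels" (480x640x3 uint8, red, green, blue), "intrinsics" (3x3 intrinsics, pixels), "world_to_cam" (4x4, takes a point from world to camera coordinates). Camera axes: x right, y down, z forward; pixel columns grow to the right and rows downward; lengths in m; the calibration is good to about 2 mm. The wrist camera is an equidistant fisheye: a pixel r from the principal point sees the ray r / f radians off the axis. A picture is of the moment at which its call begins. There is no depth.
- bot.job_done(): hands the job in, once; it reports no verdict.
The state is a dict: "clock": time; "joint_pos": joint angles; "joint_vel": joint speeds; "tau": joint torques, N m; "eef_pos": TCP position; "tool_rot": TCP orientation; "ft_force": force on the tool from outside, world axes, zero at the start; "ft_torque": the same for the moment, N m; "grip_width": finger opening in m.
Only numpy, scipy, OpenCV 4.12 (cv2) and the standard library are available. Lean on these libraries where they do the work, as an engineer would, in place of code of your own. Each camera call takes 0.05 s, during which the arm holds its last target. There are 200 camera calls.

TASK

The vial rack has been left pushed back on the sampler's loading dock. Hook it behind its far lip and gently drag it towards the dock's stop bar until it is fully home against both rubber buffers, and square it up by keeping it pressed there with a pull of about 12 N for a second. Then slide the bolt all the way in behind the rack to lock it. Be gentle: do not ram the rack or force the bolt, keep the rack flat and leave the other things alone.

Things in the scene. Friction and masses are not known exactly. Their poses are not given: they have to be found in the camera images.
- dock: White loading dock fixed to the bench: deck 320 (x) by 170 mm (y), top 12 mm above the bench, with a side shelf on +y for the bolt. Origin: deck centre at bench height; x points from the stop bar (end nearer the robot) to the open far end. A frame (stop bar, guides, bolt in one unit) is screwed to it, set up to 20 mm either way along x from nominal; the setting is not measured, so feel for the stop.
- stop_nominal (a point): Point on the dock, axes as the dock's, midway between the faces of the two rubber buffers of the stop bar if the frame were set nominally; really the faces are anywhere within 20 mm of it along x. They look to +x, at y +35 and -35 mm, 30 mm above the bench. The rack is home when its near face touches both.
- guide_nominal (a point): Point on the dock's centre line, nominally (again +-20 mm in x) where the two aluminium side guides begin to flare. From the stop to here they leave 1.5 mm each side of the rack; from here over the next 40 mm in +x they open by 15 mm each side, centring the rack as it is drawn in. Guide tops are 38 mm above the bench.
- rack_lip (a point): Middle of the top edge of the far wall's outer face of the rack, a loose aluminium tray full of capped vials, 130 (x) by 100 (y) by 45 mm high, rim 57 mm above the bench. x points out of the far wall, away from the stop. The wall's outer face is plain and upright down to the deck. Vials end 5 mm below the rim, so it cannot be pinched from inside.
- rack: The same vial rack, 0.4 to 0.8 kg; origin at the centre of its underside, its near face 65 mm towards -x, its far face 65 mm towards +x. It lies flat on the deck; dragging it takes about 1 to 6 N, more where the flared guides straighten it. It can cock in the flare and stick short of home; pulling on the lagging corner of the far wall frees it.
- bolt (a joint): Steel bolt, 14 mm round bar, axis 32 mm above the bench, on the frame's +y side; slides to the dock's -y, in m: 0 drawn back (start), 0.045 fully in, hard limit. Takes about 3 N, stays where left. Its blunt tip is at dock y +70 mm at 0, +25 mm fully in, where it lies behind the far wall of a rack that is home with 3 mm to spare; it butts against a rack that is not home.
- tab_nominal (a point): Point on the dock where the centre of the bolt's upright steel tab is when drawn back and the frame is nominal; really within 20 mm of it along dock x, and nearer to -y by the joint value. It is 10 mm beyond (+x of) the far face of a rack that is home. Tab: 40 (x) by 8 (y) mm, from 39 to 70 mm above the bench. Bearings are at most 40 mm high; above that its +y side is free: push there, or pinch it.
- solvent: Amber bottle, 68 mm across, 130 mm high, standing beside the dock on its -y side; origin under its centre. Leave alone.
- septa_jar: White jar, 56 mm across, 55 mm high, on the dock's -y side; origin under its centre. Leave alone.
- small_block: Small grey 50 x 50 mm vial block with four vials, 44 mm high, behind the bolt; origin under its centre. Leave alone.
- driver: Screwdriver lying on the bench on the dock's +y side. Leave alone.
- beaker: Glass beaker, 70 mm across, 90 mm high, at the right of the bench; origin under its centre. Leave alone.
- timer: Flat white timer, 60 x 70 x 20 mm, at the left of the bench; origin under its centre. Leave alone.
Mind the look-alikes: they are no part of the job. Of the things like the rack, leave any that is pink or purple; of the rest the smaller one is meant.

How it is judged:
By the outcome, as a careful person would: the job done as asked, in the order asked, and still so for the second after the job is handed in, with the robot touching nothing.
It also fails if it takes over 58 s, if anything falls off the work surface, if the arm or the gripper's body presses on something with over 40 N, if the wrist force passes 120 N, or if a joint passes its speed limit or range.

## Working session

There is one attempt and no reset: what is moved stays moved. The work goes in short steps, Python scripts to look and compute and a tool call to move; the robot and the scene stay as the last step left them, time stands still between calls to the robot, and variables do not carry over. Pictures are saved under pics/ and viewed, about 8 in all and at most 12, crops included, and the job is handed in when it is done.

Besides the shell and the picture viewer there is one more tool, called after ">>>" as name(argument=value, ...) on one line, values as JSON. play_rows: Moves the arm, as the interface text tells. Its arguments: {"type":"object","properties":{"motion":{"type":"array","items":{"type":"object","properties":{"fingers":{"type":"number"},"translation":{"type":"array","items":{"type":"number"}},"roll":{"type":"number"}}}}},"required":["motion"]}

```bash
mkdir -p pics; ls; python3 - <<'E'
from workcell import bot
import cv2,numpy as np,pickle
o=bot.get_obs();print({k:np.round(v,4) for k,v in o.items()})
d={}
for n in("top","side"):
    c=bot.camera(n);d[n]=c;cv2.imwrite(f"pics/{n}0.png",c["pixels"][:,:,::-1]);print(n,c["intrinsics"],np.round(c["world_to_cam"],4))
pickle.dump(d,open("c0.pkl","wb"))
E
```

```text
pics
{'clock': np.float64(0.0), 'joint_pos': array([ 1.229 ,  0.2414,  0.0037,  1.3352, -0.    ,  1.5708]), 'joint_vel': array([ 0.002 , -0.0011, -0.0019, -0.0005,  0.0011,  0.0007]), 'tau': array([-1.20000e-03, -3.72320e+01,  2.52408e+01,  1.70000e-02,
       -1.00000e-04,  0.00000e+00]), 'eef_pos': array([0.1674, 0.4705, 0.2444]), 'tool_rot': array([ 8.171e-01,  5.765e-01, -9.000e-04,  6.000e-04]), 'ft_force': array([-0.0308, -0.3072, -0.7989]), 'ft_torque': array([-0.03  ,  0.0051,  0.0099]), 'grip_width': np.float64(0.0852)}
top [[597.07815615   0.         322.42462815]
 [  0.         597.07815615 235.77557141]
 [  0.           0.           1.        ]] [[-6.0000e-04 -9.9980e-01  1.7900e-02 -1.6500e-02]
 [-9.9660e-01 -9.0000e-04 -8.3000e-02  6.2120e-01]
 [ 8.3000e-02 -1.7900e-02 -9.9640e-01  1.3714e+00]
 [ 0.0000e+00  0.0000e+00  0.0000e+00  1.0000e+00]]
side [[448.38690305   0.         316.75304405]
 [  0.         448.38690305 242.86022375]
 [  0.           0.           1.        ]] [[ 0.9318 -0.363  -0.0012 -0.5835]
 [-0.1896 -0.4839 -0.8543  0.1636]
 [ 0.3096  0.7963 -0.5197  0.9267]
 [ 0.      0.      0.      1.    ]]
```

View pics/top0.png

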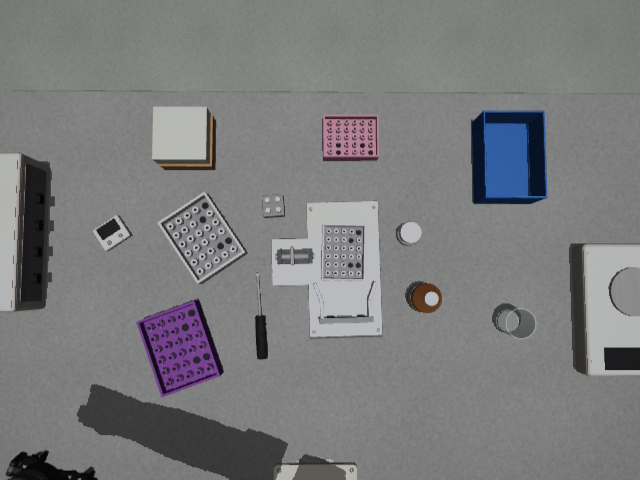

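View pics/side0.png

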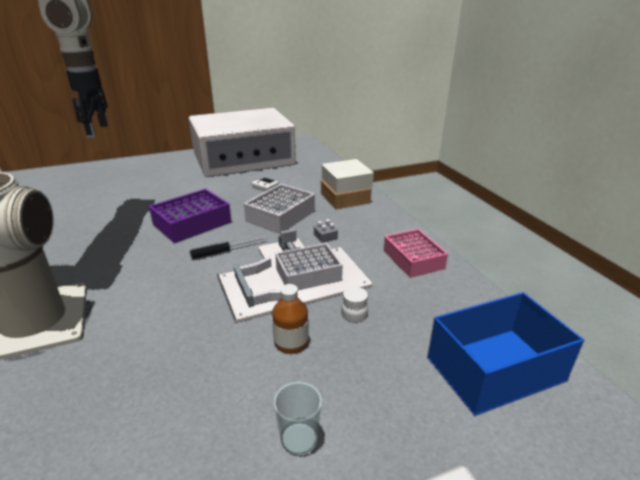

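Top view: the target rack is on the dock at (343,251). The look-alikes are a larger grey rack at (202,237), a pink one at (350,138) and a purple one at (180,347). I exclude the pink and purple ones by colour, and the smaller of the two grey ones is on the dock. The stop bar is at (345,318), the bolt at (294,256) and the tab near (292,255). One close crop to check this.

```bash
cat > h.py <<'E'
import numpy as np,cv2
def ray(c,uv):
    K=c["intrinsics"];T=c["world_to_cam"];R=T[:3,:3];o=-R.T@T[:3,3]
    d=R.T@np.linalg.solve(K,[uv[0],uv[1],1.]);return o,d
def onz(c,uv,z):
    o,d=ray(c,uv);return o+d*(z-o[2])/d[2]
def proj(c,p):
    q=c["world_to_cam"]@np.r_[p,1];q=c["intrinsics"]@(q[:3]/q[2]);return q[:2]
def tri(pairs):
    A=0;b=0
    for o,d in pairs:
        d=d/np.linalg.norm(d);P=np.eye(3)-np.outer(d,d);A=A+P;b=b+P@o
    return np.linalg.solve(A,b)
E
python3 - <<'E'
import cv2,numpy as np,pickle
from h import *
d=pickle.load(open("c0.pkl","rb"))
im=d["top"]["pixels"][190:350,262:402,::-1]
a=cv2.resize(im,None,fx=3.7,fy=3.7,interpolation=cv2.INTER_CUBIC)
cv2.imwrite("pics/crop1.png",a)
# dock mask
g=d["top"]["pixels"].astype(int);m=(g.min(2)>185).astype(np.uint8)
m[:, :265]=0;m[:,390:]=0;m[:195]=0;m[345:]=0
c=max(cv2.findContours(m,0,1)[0],key=cv2.contourArea);print(cv2.minAreaRect(c),cv2.approxPolyDP(c,4,True)[:,0].tolist())
for p in cv2.approxPolyDP(c,4,True)[:,0]: print(p,onz(d["top"],p,.012).round(4))
E
```

```text
Traceback (most recent call last):
ValueError: max() iterable argument is empty
```

View pics/crop1.png

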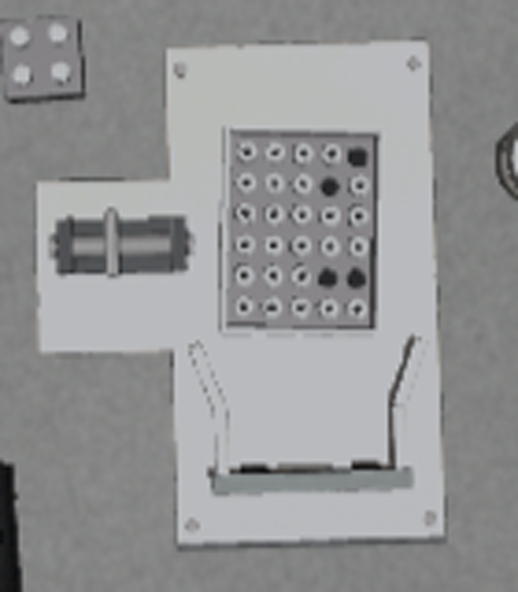

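The crop confirms the chosen rack: rim corners at crop (228,130), (379,132), (375,328) and (224,330), tab at (112,241), buffers at (255,468) and (365,464). Next I compute positions.

```bash
python3 - <<'E'
import cv2,numpy as np,pickle
from h import *
d=pickle.load(open("c0.pkl","rb"));t=d["top"]
def px(p): return np.array(p)/3.7+[262,190]
def show(n,ps,z):
    P=np.array([onz(t,px(p),z) for p in ps]);print(n,P.round(4)[:,:2].tolist());return P
D=show("deck FL FR NR NL",[(168,45),(429,41),(443,543),(178,546)],.012)
e=(D[0]+D[1]-D[2]-D[3]);yaw=np.arctan2(e[1],e[0]);print("yaw",np.degrees(yaw),"ctr",D.mean(0),np.linalg.norm(e)/2)
R=show("rack",[(228,130),(379,132),(375,328),(224,330)],.057)
e=R[0]+R[1]-R[2]-R[3];print("rack yaw",np.degrees(np.arctan2(e[1],e[0])),np.linalg.norm(e)/2,R.mean(0))
T=show("tab far,near,mid",[(112,207),(112,277),(112,241)],.070)
B=show("buffers",[(255,470),(367,466)],.030)
ex=np.array([np.cos(yaw),np.sin(yaw)]);ey=np.array([-ex[1],ex[0]]);c=D.mean(0)[:2]
for n,P in(("rack",R),("tab",T),("buf",B)): print(n,[(round((p[:2]-c)@ex,4),round((p[:2]-c)@ey,4)) for p in P])
im=d["side"]["pixels"][220:330,210:390,::-1]
cv2.imwrite("pics/side_crop.png",cv2.resize(im,None,fx=4.4,fy=4.4,interpolation=cv2.INTER_CUBIC))
E
```

```text
deck FL FR NR NL [[0.7024, 0.0189], [0.7053, -0.1489], [0.3858, -0.1551], [0.3843, 0.0121]]
yaw 1.1645007367251745 ctr [ 0.54444195 -0.06821342  0.012     ] 0.3188066510115289
rack [[0.643, -0.0186], [0.6419, -0.1123], [0.5207, -0.109], [0.5195, -0.0161]]
rack yaw -1.3575805666665506 0.12242392097691805 [ 0.58128158 -0.06401993  0.057     ]
tab far,near,mid [[0.5944, 0.0525], [0.5516, 0.0524], [0.5736, 0.0525]]
buffers [[0.4327, -0.0359], [0.435, -0.1058]]
rack [(np.float64(0.0996), np.float64(0.0476)), (np.float64(0.0966), np.float64(-0.0461)), (np.float64(-0.0246), np.float64(-0.0403)), (np.float64(-0.0239), np.float64(0.0526))]
tab [(np.float64(0.0524), np.float64(0.1197)), (np.float64(0.0096), np.float64(0.1204)), (np.float64(0.0316), np.float64(0.1201))]
buf [(np.float64(-0.1111), np.float64(0.0346)), (np.float64(-0.1101), np.float64(-0.0354))]
```

View pics/side_crop.png

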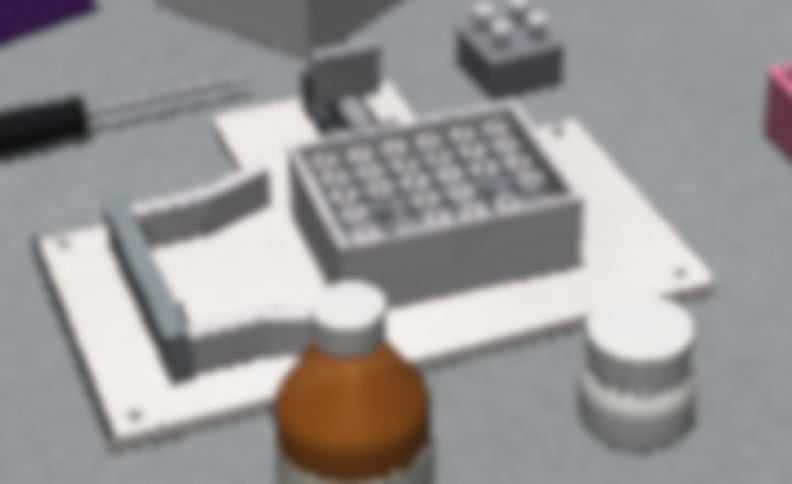

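Top measurement puts the rack's far face at dock x ≈ +0.10 and home at ≈ +0.022, so the drag is about 80 mm. I'll check heights from both views and work out the reach.

```bash
cat >> h.py <<'E'
from scipy.spatial.transform import Rotation as Ro
C=np.array([0.5444,-0.0682]);YAW=np.radians(1.16)
EX=np.array([np.cos(YAW),np.sin(YAW)]);EY=np.array([-EX[1],EX[0]])
def w(x,y,z): return np.r_[C+x*EX+y*EY,z]
def dk(p): return np.r_[(p[:2]-C)@EX,(p[:2]-C)@EY,p[2]]
def rel(o,target,ang):
    R=Ro.from_quat(o["tool_rot"]);s=R.inv().apply(target-o["eef_pos"])*100
    xa=R.apply([1,0,0]);a=np.degrees(np.arctan2(xa[1],xa[0]))
    return s.round(2),round(a-ang,2)
E
python3 - <<'E'
import pickle
from h import *
from workcell import bot
d=pickle.load(open("c0.pkl","rb"));t,s=d["top"],d["side"]
T=lambda p:ray(t,np.array(p)/3.7+[262,190]); S=lambda p:ray(s,np.array(p)/4.4+[210,220])
for n,a,b in(("FR",(379,131),(580,195)),("FL",(226,129),(515,102)),("NR",(377,330),(338,248)),("NL",(222,331),(292,150)),("tabfar",(112,207),(380,45)),("tabnear",(112,277),(308,60))):
    p=tri([T(a),S(b)]);print(n,p.round(4),dk(p).round(4))
print(rel(bot.get_obs(),w(.14,0.003,.22),91.16))
E
```

```text
FR [ 0.6428 -0.1124  0.0561] [ 0.0974 -0.0462  0.0561]
FL [ 0.6448 -0.0178  0.0574] [0.1014 0.0484 0.0574]
NR [ 0.5169 -0.1098  0.0543] [-0.0284 -0.041   0.0543]
NL [ 0.5191 -0.015   0.054 ] [-0.0243  0.0538  0.054 ]
tabfar [0.5935 0.053  0.0668] [0.0516 0.1201 0.0668]
tabnear [0.5508 0.0528 0.0661] [0.0088 0.1208 0.0661]
(array([-32.88,  66.56,   2.51]), np.float64(-20.75))
```

Heights agree with the text (rim about 56 mm, tab top about 67 mm). Moving to above and behind the far wall.

>>> play_rows(motion=[{"fingers":-0.1,"translation":[-4.1,8.3,0.3],"roll":-5},{"fingers":-0.1,"translation":[-8.2,16.6,0.6],"roll":-10},{"fingers":-0.1,"translation":[-12.3,24.9,0.9],"roll":-15},{"fingers":-0.1,"translation":[-32.9,66.6,2.5],"roll":-20.75},{"fingers":-0.1,"translation":[-32.9,66.6,2.5],"roll":-20.75},{"fingers":-0.1,"translation":[-32.9,66.6,2.5],"roll":-20.75},{"fingers":-0.1,"translation":[-32.9,66.6,2.5],"roll":-20.75},{"fingers":-0.1,"translation":[-32.9,66.6,2.5],"roll":-20.75},{"fingers":-0.1,"translation":[-32.9,66.6,2.5],"roll":-20.75},{"fingers":-0.1,"translation":[-32.9,66.6,2.5],"roll":-20.75},{"fingers":-0.1,"translation":[-32.9,66.6,2.5],"roll":-20.75},{"fingers":-0.1,"translation":[-32.9,66.6,2.5],"roll":-20.75},{"fingers":-0.1,"translation":[-32.9,66.6,2.5],"roll":-20.75},{"fingers":-0.1,"translation":[-32.9,66.6,2.5],"roll":-20.75},{"fingers":-0.1,"translation":[-32.9,66.6,2.5],"roll":-20.75},{"fingers":-0.1,"translation":[-32.9,66.6,2.5],"roll":-20.75},{"fingers":-0.1,"translation":[-32.9,66.6,2.5],"roll":-20.75},{"fingers":-0.1,"translation":[-32.9,66.6,2.5],"roll":-20.75},{"fingers":-0.1,"translation":[-32.9,66.6,2.5],"roll":-20.75},{"fingers":-0.1,"translation":[-32.9,66.6,2.5],"roll":-20.75}])

```text
clock: 1.77
eef_pos: [0.685, -0.0642, 0.217]
tool_rot: [0.701, 0.713, -0.001, -0.002]
ft_force: [-0.1, 0.4, 0.4]
grip_width: 0.047
```

```bash
python3 - <<'E'
from workcell import bot
from h import *
import pickle
c=bot.camera("wrist");o=bot.get_obs();pickle.dump((c,o),open("w1.pkl","wb"))
cv2.imwrite("pics/w1.png",c["pixels"][:,:,::-1]);print(c["intrinsics"],dk(o["eef_pos"]).round(4),rel(o,w(.135,0,.22),91.16),o["joint_pos"].round(3),o["ft_force"].round(2))
E
```

```text
[[371.64829954   0.         320.7672684 ]
 [  0.         371.64829954 232.99347376]
 [  0.           0.           1.        ]] [0.14   0.0026 0.2182] (array([-0.26, -0.5 , -0.18]), np.float64(-0.08)) [-0.092  0.648  0.565  1.49   0.    -0.111] [ 0.18 -0.62  0.18]
```

View pics/w1.png

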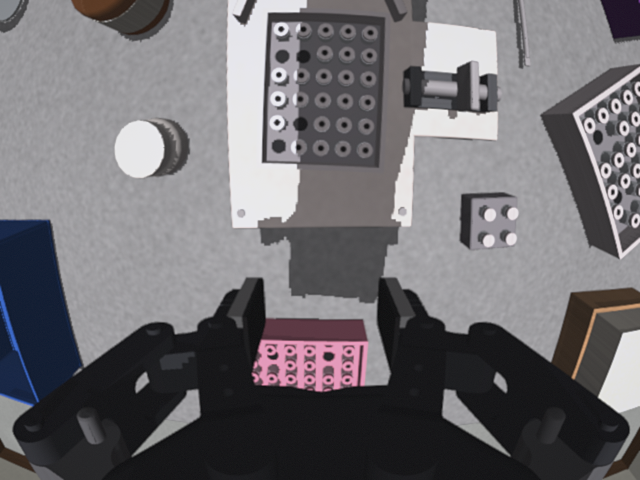

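The wrist view shows the rack's far rim from (264,163) to (380,167), tab at (467,86), clear deck behind the far wall, and the pink rack well beyond.

```bash
cat >> h.py <<'E'
def fz(c,uv,z):
    K=c["intrinsics"];T=c["world_to_cam"];R=T[:3,:3];o=-R.T@T[:3,3]
    q=(np.array(uv)-K[:2,2])/K[0,0];th=np.linalg.norm(q);v=np.r_[q/th*np.sin(th),np.cos(th)];v=R.T@v
    return o+v*(z-o[2])/v[2]
E
python3 - <<'E'
from h import *
import pickle
c,o=pickle.load(open("w1.pkl","rb"))
for n,uv,z in(("FR",(264,163),.057),("FL",(380,167),.057),("NR",(268,14),.057),("NL",(384,17),.057),("tab",(462,63),.07),("tab",(476,65),.07),("tab",(477,104),.07),("tabn",(463,110),.07),("deckFR",(232,227),.012),("deckFL",(411,226),.012),("pink",(262,342),.05)): p=fz(c,uv,z);print(n,p.round(4),dk(p).round(4))
E
```

```text
FR [ 0.6407 -0.1085  0.057 ] [ 0.0955 -0.0423  0.057 ]
FL [ 0.6422 -0.018   0.057 ] [0.0988 0.0482 0.057 ]
NR [ 0.5207 -0.1075  0.057 ] [-0.0245 -0.0388  0.057 ]
NL [ 0.5211 -0.017   0.057 ] [-0.0222  0.0516  0.057 ]
tab [0.5562 0.0425 0.07  ] [0.0141 0.1104 0.07  ]
tab [0.5562 0.0545 0.07  ] [0.0143 0.1224 0.07  ]
tab [0.5875 0.0557 0.07  ] [0.0456 0.123  0.07  ]
tabn [0.5935 0.0439 0.07  ] [0.0514 0.1111 0.07  ]
deckFR [ 0.7039 -0.1468  0.012 ] [ 0.1579 -0.0818  0.012 ]
deckFL [0.7001 0.0219 0.012 ] [0.1575 0.0869 0.012 ]
pink [ 0.804  -0.1161  0.05  ] [ 0.2585 -0.0531  0.05  ]
```

>>> play_rows(motion=[{"fingers":-0.1,"translation":[0,-1,3.5],"roll":0},{"fingers":-0.1,"translation":[0,-1,7],"roll":0},{"fingers":-0.1,"translation":[0,-1,10],"roll":0},{"fingers":-0.1,"translation":[0,-1,13],"roll":0},{"fingers":-0.1,"translation":[0,-1,15],"roll":0},{"fingers":-0.1,"translation":[0,-1,17],"roll":0},{"fingers":-0.1,"translation":[0,-1,18.2],"roll":0},{"fingers":-0.1,"translation":[0,-1,18.2],"roll":0},{"fingers":-0.1,"translation":[0,-1,18.2],"roll":0},{"fingers":-0.1,"translation":[0,-1,18.2],"roll":0}])

```text
clock: 2.65
eef_pos: [0.6758, -0.0618, 0.0404]
tool_rot: [0.7, 0.715, 0.001, 0.001]
ft_force: [1.4, 0.5, 0.5]
grip_width: 0.0464
```

```bash
cat > st.py <<'E'
from workcell import bot
from h import *
o=bot.get_obs();f=o["ft_force"];xa=Ro.from_quat(o["tool_rot"]).apply([1,0,0])
print(round(float(o["clock"]),2),"dock",dk(o["eef_pos"]).round(4),"ang",np.degrees(np.arctan2(xa[1],xa[0])).round(2),"Fdock",(f[:2]@EX).round(2),(f[:2]@EY).round(2),f[2].round(2),"M",o["ft_torque"].round(2),"w",round(float(o["grip_width"]),4))
E
python3 st.py
```

```text
2.65 dock [0.1315 0.0037 0.0404] ang 91.21 Fdock 1.37 0.5 0.47 M [-0.06  0.01 -0.02] w 0.0464
```

>>> play_rows(motion=[{"fingers":-0.1,"translation":[0,-0.4,0.2],"roll":0},{"fingers":-0.1,"translation":[0,-0.8,0.2],"roll":0},{"fingers":-0.1,"translation":[0,-1.1,0.2],"roll":0},{"fingers":-0.1,"translation":[0,-1.3,0.2],"roll":0},{"fingers":-0.1,"translation":[0,-1.5,0.2],"roll":0},{"fingers":-0.1,"translation":[0,-1.7,0.2],"roll":0},{"fingers":-0.1,"translation":[0,-1.9,0.2],"roll":0},{"fingers":-0.1,"translation":[0,-2.1,0.2],"roll":0},{"fingers":-0.1,"translation":[0,-2.3,0.2],"roll":0},{"fingers":-0.1,"translation":[0,-2.5,0.2],"roll":0},{"fingers":-0.1,"translation":[0,-2.7,0.2],"roll":0},{"fingers":-0.1,"translation":[0,-2.9,0.2],"roll":0},{"fingers":-0.1,"translation":[0,-3.1,0.2],"roll":0}])

```text
clock: 3.73
eef_pos: [0.6442, -0.0631, 0.0366]
tool_rot: [0.7, 0.714, 0.0, 0.001]
ft_force: [4.4, -0.4, -0.1]
grip_width: 0.0473
```

```bash
python3 st.py
```

```text
3.73 dock [0.0998 0.0031 0.0366] ang 91.18 Fdock 4.4 -0.44 -0.1 M [ 0.21 -0.86 -0.05] w 0.0473
```

Rack in tow at about 4.4 N. Continuing slowly into the flare.

>>> play_rows(motion=[{"fingers":-0.1,"translation":[0,-0.25,0],"roll":0},{"fingers":-0.1,"translation":[0,-0.5,0],"roll":0},{"fingers":-0.1,"translation":[0,-0.75,0],"roll":0},{"fingers":-0.1,"translation":[0,-1.0,0],"roll":0},{"fingers":-0.1,"translation":[0,-1.25,0],"roll":0},{"fingers":-0.1,"translation":[0,-1.5,0],"roll":0},{"fingers":-0.1,"translation":[0,-1.75,0],"roll":0},{"fingers":-0.1,"translation":[0,-2.0,0],"roll":0},{"fingers":-0.1,"translation":[0,-2.25,0],"roll":0},{"fingers":-0.1,"translation":[0,-2.5,0],"roll":0},{"fingers":-0.1,"translation":[0,-2.75,0],"roll":0},{"fingers":-0.1,"translation":[0,-3.0,0],"roll":0}])

```text
clock: 4.73
eef_pos: [0.6139, -0.0637, 0.0366]
tool_rot: [0.7, 0.714, 0.0, 0.0]
ft_force: [5.2, 0.3, 0.6]
grip_width: 0.0471
```

```bash
python3 st.py
```

```text
4.73 dock [0.0696 0.0031 0.0366] ang 91.17 Fdock 5.21 0.24 0.61 M [ 0.02 -1.01  0.01] w 0.0471
```

>>> play_rows(motion=[{"fingers":-0.1,"translation":[0,-0.2,0],"roll":0},{"fingers":-0.1,"translation":[0,-0.4,0],"roll":0},{"fingers":-0.1,"translation":[0,-0.6,0],"roll":0},{"fingers":-0.1,"translation":[0,-0.8,0],"roll":0},{"fingers":-0.1,"translation":[0,-1.0,0],"roll":0},{"fingers":-0.1,"translation":[0,-1.2,0],"roll":0},{"fingers":-0.1,"translation":[0,-1.4,0],"roll":0},{"fingers":-0.1,"translation":[0,-1.6,0],"roll":0},{"fingers":-0.1,"translation":[0,-1.8,0],"roll":0}])

```text
clock: 5.48
eef_pos: [0.596, -0.064, 0.0366]
tool_rot: [0.7, 0.714, 0.0, 0.0]
ft_force: [5.4, -0.1, 0.4]
grip_width: 0.0469
```

```bash
python3 st.py
```

```text
5.48 dock [0.0516 0.0032 0.0366] ang 91.17 Fdock 5.4 -0.18 0.44 M [ 0.02 -1.02 -0.01] w 0.0469
```

>>> play_rows(motion=[{"fingers":-0.1,"translation":[0,-0.15,0],"roll":0},{"fingers":-0.1,"translation":[0,-0.3,0],"roll":0},{"fingers":-0.1,"translation":[0,-0.45,0],"roll":0},{"fingers":-0.1,"translation":[0,-0.6,0],"roll":0},{"fingers":-0.1,"translation":[0,-0.75,0],"roll":0},{"fingers":-0.1,"translation":[0,-0.9,0],"roll":0},{"fingers":-0.1,"translation":[0,-1.05,0],"roll":0}])

```text
clock: 6.07
eef_pos: [0.5855, -0.0642, 0.0366]
tool_rot: [0.7, 0.714, 0.0, 0.0]
ft_force: [6.0, -0.4, 0.9]
grip_width: 0.047
```

```bash
python3 st.py
```

```text
6.07 dock [0.0412 0.0031 0.0366] ang 91.17 Fdock 5.94 -0.52 0.85 M [ 0.02 -0.96  0.02] w 0.047
```

>>> play_rows(motion=[{"fingers":-0.1,"translation":[0,-0.1,0],"roll":0},{"fingers":-0.1,"translation":[0,-0.2,0],"roll":0},{"fingers":-0.1,"translation":[0,-0.3,0],"roll":0},{"fingers":-0.1,"translation":[0,-0.4,0],"roll":0}])

```text
clock: 6.4
eef_pos: [0.5816, -0.0643, 0.0366]
tool_rot: [0.7, 0.714, 0.0, 0.0]
ft_force: [5.5, 0.1, 0.6]
grip_width: 0.0465
```

```bash
python3 st.py
```

```text
6.4 dock [0.0372 0.0031 0.0366] ang 91.17 Fdock 5.5 -0.01 0.63 M [ 0.02 -0.96  0.07] w 0.0465
```

>>> play_rows(motion=[{"fingers":-0.1,"translation":[0,-0.07,0],"roll":0},{"fingers":-0.1,"translation":[0,-0.14,0],"roll":0},{"fingers":-0.1,"translation":[0,-0.2,0],"roll":0}])

```text
clock: 6.65
eef_pos: [0.5796, -0.0643, 0.0366]
tool_rot: [0.7, 0.714, 0.0, 0.0]
ft_force: [4.8, 0.5, 0.7]
grip_width: 0.0472
```

```bash
python3 st.py
```

```text
6.65 dock [0.0352 0.0032 0.0366] ang 91.17 Fdock 4.77 0.44 0.75 M [ 0.01 -1.   -0.04] w 0.0472
```

>>> play_rows(motion=[{"fingers":-0.1,"translation":[0,-0.05,0],"roll":0},{"fingers":-0.1,"translation":[0,-0.1,0],"roll":0},{"fingers":-0.1,"translation":[0,-0.15,0],"roll":0},{"fingers":-0.1,"translation":[0,-0.2,0],"roll":0}])

```text
clock: 6.98
eef_pos: [0.5776, -0.0644, 0.0366]
tool_rot: [0.7, 0.714, 0.0, 0.0]
ft_force: [4.7, -1.0, 0.7]
grip_width: 0.0471
```

```bash
python3 st.py
```

```text
6.98 dock [0.0333 0.0032 0.0366] ang 91.17 Fdock 4.71 -1.1 0.68 M [-0.01 -1.02  0.03] w 0.0471
```

>>> play_rows(motion=[{"fingers":-0.1,"translation":[0,-0.05,0],"roll":0},{"fingers":-0.1,"translation":[0,-0.1,0],"roll":0},{"fingers":-0.1,"translation":[0,-0.15,0],"roll":0}])

```text
clock: 7.23
eef_pos: [0.5764, -0.0644, 0.0366]
tool_rot: [0.7, 0.714, 0.0, 0.001]
ft_force: [6.4, 0.1, -1.1]
grip_width: 0.0468
```

```bash
python3 st.py
```

```text
7.23 dock [0.032  0.0032 0.0366] ang 91.17 Fdock 6.36 -0.01 -1.15 M [ 0.09 -1.36  0.06] w 0.0468
```

Moment rose and position lags the command: contact is beginning. Creeping in fine steps.

>>> play_rows(motion=[{"fingers":-0.1,"translation":[0,-0.02,0],"roll":0},{"fingers":-0.1,"translation":[0,-0.04,0],"roll":0},{"fingers":-0.1,"translation":[0,-0.04,0],"roll":0}])

```text
clock: 7.48
eef_pos: [0.5764, -0.0643, 0.0366]
tool_rot: [0.7, 0.714, 0.001, 0.001]
ft_force: [6.9, -0.3, -1.8]
grip_width: 0.0471
```

```bash
python3 st.py
```

```text
7.48 dock [0.0321 0.0032 0.0366] ang 91.18 Fdock 6.87 -0.42 -1.82 M [ 0.05 -1.27 -0.01] w 0.0471
```

>>> play_rows(motion=[{"fingers":-0.1,"translation":[0,-0.03,0],"roll":0},{"fingers":-0.1,"translation":[0,-0.06,0],"roll":0},{"fingers":-0.1,"translation":[0,-0.06,0],"roll":0},{"fingers":-0.1,"translation":[0,-0.06,0],"roll":0}])

```text
clock: 7.82
eef_pos: [0.5763, -0.0642, 0.0366]
tool_rot: [0.7, 0.715, 0.001, 0.001]
ft_force: [8.3, 1.2, -2.6]
grip_width: 0.0471
```

```bash
python3 st.py; python3 st.py
```

```text
7.82 dock [0.032  0.0033 0.0366] ang 91.2 Fdock 8.29 1.04 -2.55 M [ 0.13 -1.52  0.13] w 0.0471
7.82 dock [0.032  0.0033 0.0366] ang 91.2 Fdock 8.29 1.04 -2.55 M [ 0.13 -1.52  0.13] w 0.0471
```

Held at the expected home position; increasing to about 12 N and holding.

>>> play_rows(motion=[{"fingers":-0.1,"translation":[0,-0.04,0],"roll":0},{"fingers":-0.1,"translation":[0,-0.08,0],"roll":0},{"fingers":-0.1,"translation":[0,-0.12,0],"roll":0},{"fingers":-0.1,"translation":[0,-0.14,0],"roll":0},{"fingers":-0.1,"translation":[0,-0.14,0],"roll":0}])

```text
clock: 8.23
eef_pos: [0.5762, -0.0641, 0.0371]
tool_rot: [0.699, 0.715, 0.002, 0.002]
ft_force: [9.9, 1.0, -2.4]
grip_width: 0.047
```

```bash
python3 st.py
```

```text
8.23 dock [0.0319 0.0035 0.0371] ang 91.23 Fdock 9.95 0.77 -2.38 M [ 0.25 -1.93  0.3 ] w 0.047
```

The moment Mz shows the pull biased to the -y finger. I'll turn slightly to balance it while reaching 12 N.

>>> play_rows(motion=[{"fingers":-0.1,"translation":[0,-0.03,0],"roll":-0.4},{"fingers":-0.1,"translation":[0,-0.06,0],"roll":-0.8},{"fingers":-0.1,"translation":[0,-0.07,0],"roll":-0.8},{"fingers":-0.1,"translation":[0,-0.07,0],"roll":-0.8}])

```text
clock: 8.57
eef_pos: [0.5763, -0.0635, 0.0373]
tool_rot: [0.695, 0.719, 0.003, 0.002]
ft_force: [10.4, 3.6, -2.0]
grip_width: 0.0471
```

```bash
python3 st.py
```

```text
8.57 dock [0.0319 0.004  0.0373] ang 91.97 Fdock 10.5 3.36 -2.03 M [ 0.54 -2.26 -0.35] w 0.0471
```

>>> play_rows(motion=[{"fingers":-0.1,"translation":[0,-0.03,0],"roll":0.35},{"fingers":-0.1,"translation":[0,-0.05,0],"roll":0.35},{"fingers":-0.1,"translation":[0,-0.05,0],"roll":0.35},{"fingers":-0.1,"translation":[0,-0.05,0],"roll":0.35}])

```text
clock: 8.9
eef_pos: [0.5761, -0.0636, 0.0374]
tool_rot: [0.697, 0.717, 0.003, 0.002]
ft_force: [12.2, 3.9, -3.0]
grip_width: 0.0469
```

```bash
python3 st.py
```

```text
8.9 dock [0.0318 0.004  0.0374] ang 91.62 Fdock 12.27 3.61 -3.03 M [ 0.53 -2.34 -0.34] w 0.0469
```

>>> play_rows(motion=[{"fingers":-0.1,"translation":[0,0,0],"roll":0.2},{"fingers":-0.1,"translation":[0,0,0],"roll":0.2},{"fingers":-0.1,"translation":[0,0,0],"roll":0.2},{"fingers":-0.1,"translation":[0,0,0],"roll":0.2},{"fingers":-0.1,"translation":[0,0,0],"roll":0.2},{"fingers":-0.1,"translation":[0,0,0],"roll":0.2},{"fingers":-0.1,"translation":[0,0,0],"roll":0.2},{"fingers":-0.1,"translation":[0,0,0],"roll":0.2}])

```text
clock: 9.57
eef_pos: [0.5761, -0.0637, 0.0374]
tool_rot: [0.698, 0.716, 0.003, 0.002]
ft_force: [11.4, 2.1, -2.8]
grip_width: 0.0469
```

```bash
python3 st.py
```

```text
9.57 dock [0.0318 0.0039 0.0374] ang 91.47 Fdock 11.47 1.89 -2.79 M [ 0.5  -2.31  0.02] w 0.0469
```

Balanced now (Mz ≈ 0) at about 11.5 N. Holding a bit over a second more.

>>> play_rows(motion=[{"fingers":-0.1,"translation":[0,-0.02,0],"roll":0},{"fingers":-0.1,"translation":[0,-0.02,0],"roll":0},{"fingers":-0.1,"translation":[0,-0.02,0],"roll":0},{"fingers":-0.1,"translation":[0,-0.02,0],"roll":0},{"fingers":-0.1,"translation":[0,-0.02,0],"roll":0},{"fingers":-0.1,"translation":[0,-0.02,0],"roll":0},{"fingers":-0.1,"translation":[0,-0.02,0],"roll":0},{"fingers":-0.1,"translation":[0,-0.02,0],"roll":0},{"fingers":-0.1,"translation":[0,-0.02,0],"roll":0},{"fingers":-0.1,"translation":[0,-0.02,0],"roll":0},{"fingers":-0.1,"translation":[0,-0.02,0],"roll":0},{"fingers":-0.1,"translation":[0,-0.02,0],"roll":0},{"fingers":-0.1,"translation":[0,-0.02,0],"roll":0},{"fingers":-0.1,"translation":[0,-0.02,0],"roll":0}])

```text
clock: 10.73
eef_pos: [0.5761, -0.0637, 0.0375]
tool_rot: [0.698, 0.716, 0.003, 0.003]
ft_force: [11.5, 3.5, -2.7]
grip_width: 0.0473
```

```bash
python3 st.py
```

```text
10.73 dock [0.0318 0.0039 0.0375] ang 91.48 Fdock 11.61 3.28 -2.72 M [ 0.49 -2.33  0.06] w 0.0473
```

Held for about 1.8 s. Releasing: back away, then lift.

>>> play_rows(motion=[{"fingers":-0.1,"translation":[0,0.2,0],"roll":0},{"fingers":-0.1,"translation":[0,0.4,0],"roll":0},{"fingers":-0.1,"translation":[0,0.7,0],"roll":0},{"fingers":-0.1,"translation":[0,1.1,0],"roll":0},{"fingers":-0.1,"translation":[0,1.6,0],"roll":0},{"fingers":-0.1,"translation":[0,2.2,0],"roll":0},{"fingers":-0.1,"translation":[0,2.2,-1],"roll":0},{"fingers":-0.1,"translation":[0,2.2,-4],"roll":0},{"fingers":-0.1,"translation":[0,2.2,-8],"roll":0},{"fingers":1,"translation":[0,2.2,-12],"roll":0},{"fingers":1,"translation":[0,2.2,-16],"roll":0},{"fingers":1,"translation":[0,2.2,-16],"roll":0},{"fingers":1,"translation":[0,2.2,-16],"roll":0}])

```text
clock: 11.82
eef_pos: [0.596, -0.0642, 0.2007]
tool_rot: [0.698, 0.716, 0.002, 0.003]
ft_force: [-0.8, 0.9, -1.3]
grip_width: 0.0003
```

```bash
python3 - <<'E'
from workcell import bot
from h import *
import pickle
c=bot.camera("wrist");o=bot.get_obs();pickle.dump((c,o),open("w2.pkl","wb"))
cv2.imwrite("pics/w2.png",c["pixels"][:,:,::-1])
E
python3 st.py
```

```text
11.87 dock [0.0501 0.0032 0.198 ] ang 91.41 Fdock -0.53 0.34 -1.03 M [-0.04  0.05  0.04] w 0.0001
```

View pics/w2.png

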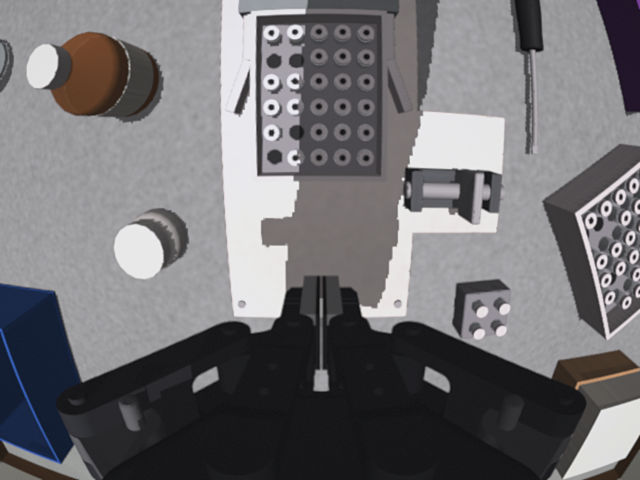

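The wrist view shows the rack drawn in between the guides, far rim (257,175) to (381,177), with the bolt bar line at row ~190 just beyond it. The tab is at (477,198).

```bash
python3 - <<'E'
from h import *
import pickle
from workcell import bot
c,o=pickle.load(open("w2.pkl","rb"))
for n,uv,z in(("FR",(257,175),.057),("FL",(381,177),.057),("NR",(261,15),.057),("NL",(383,14),.057),("boltbar",(440,190),.039),("tab",(473,172),.07),("tab",(482,172),.07),("tab",(482,222),.07),("tab",(472,223),.07)): p=fz(c,uv,z);print(n,p.round(4),dk(p).round(4))
print(rel(bot.get_obs(),w(.0306,.150,.13),91.16+90))
E
```

```text
FR [ 0.5615 -0.1118  0.057 ] [ 0.0162 -0.044   0.057 ]
FL [ 0.5607 -0.0201  0.057 ] [0.0173 0.0477 0.057 ]
NR [ 0.4405 -0.1114  0.057 ] [-0.1047 -0.0411  0.057 ]
NL [ 0.4374 -0.0222  0.057 ] [-0.1061  0.0482  0.057 ]
boltbar [0.5711 0.0327 0.039 ] [0.0287 0.1003 0.039 ]
tab [0.5518 0.0473 0.07  ] [0.0097 0.1153 0.07  ]
tab [0.5513 0.0547 0.07  ] [0.0093 0.1228 0.07  ]
tab [0.5894 0.0593 0.07  ] [0.0476 0.1266 0.07  ]
tab [0.5905 0.0508 0.07  ] [0.0485 0.1181 0.07  ]
(array([14.69, -1.9 ,  6.79]), np.float64(-89.75))
```

Rack is square and home (far face consistent with tab minus 10 mm). Moving beside the tab on +y, fingers shut.

>>> play_rows(motion=[{"fingers":1,"translation":[4,-0.5,0],"roll":0.2},{"fingers":1,"translation":[8,-1,0],"roll":0.2},{"fingers":1,"translation":[12,-1.5,0],"roll":0.2},{"fingers":1,"translation":[15.7,-1.9,0],"roll":0.2},{"fingers":1,"translation":[15.7,-1.9,3],"roll":0.2},{"fingers":1,"translation":[15.7,-1.9,6],"roll":0.2},{"fingers":1,"translation":[15.7,-1.9,9],"roll":0.2},{"fingers":1,"translation":[15.7,-1.9,11],"roll":0.2},{"fingers":1,"translation":[15.7,-1.9,12.5],"roll":0.2},{"fingers":1,"translation":[15.7,-1.9,12.5],"roll":0.2},{"fingers":1,"translation":[15.7,-1.9,12.5],"roll":0.2},{"fingers":1,"translation":[15.7,-1.9,12.5],"roll":0.2}])

```text
clock: 12.87
eef_pos: [0.571, 0.0925, 0.0713]
tool_rot: [0.7, 0.715, -0.0, -0.0]
ft_force: [-0.6, 0.2, 0.1]
grip_width: -0.0003
```

```bash
python3 st.py
```

```text
12.87 dock [0.0299 0.1601 0.0713] ang 91.21 Fdock -0.59 0.22 0.11 M [-0.02 -0.02 -0.01] w -0.0003
```

>>> play_rows(motion=[{"fingers":1,"translation":[0,0,0.6],"roll":0},{"fingers":1,"translation":[0,0,1.1],"roll":0},{"fingers":1,"translation":[-0.3,0,1.1],"roll":0},{"fingers":1,"translation":[-0.6,0,1.1],"roll":0},{"fingers":1,"translation":[-0.9,0,1.1],"roll":0},{"fingers":1,"translation":[-1.2,0,1.1],"roll":0},{"fingers":1,"translation":[-1.5,0,1.1],"roll":0},{"fingers":1,"translation":[-1.8,0,1.1],"roll":0},{"fingers":1,"translation":[-2.1,0,1.1],"roll":0},{"fingers":1,"translation":[-2.4,0,1.1],"roll":0},{"fingers":1,"translation":[-2.7,0,1.1],"roll":0}])

```text
clock: 13.78
eef_pos: [0.5718, 0.0661, 0.0605]
tool_rot: [0.699, 0.715, 0.001, -0.001]
ft_force: [-0.9, 2.8, 0.7]
grip_width: -0.0002
```

```bash
python3 st.py
```

```text
13.78 dock [0.0301 0.1337 0.0605] ang 91.25 Fdock -0.84 2.86 0.66 M [ 0.65  0.08 -0.02] w -0.0002
```

Contact, bolt moving at about 3 N. Continue.

>>> play_rows(motion=[{"fingers":1,"translation":[-0.25,0,0],"roll":0},{"fingers":1,"translation":[-0.5,0,0],"roll":0},{"fingers":1,"translation":[-0.75,0,0],"roll":0},{"fingers":1,"translation":[-1.0,0,0],"roll":0},{"fingers":1,"translation":[-1.25,0,0],"roll":0},{"fingers":1,"translation":[-1.5,0,0],"roll":0}])

```text
clock: 14.28
eef_pos: [0.5722, 0.0505, 0.0604]
tool_rot: [0.7, 0.715, 0.0, 0.0]
ft_force: [-0.1, 3.3, 1.5]
grip_width: -0.0001
```

```bash
python3 st.py
```

```text
14.28 dock [0.0302 0.1181 0.0604] ang 91.22 Fdock -0.04 3.35 1.47 M [ 0.68 -0.07  0.04] w -0.0001
```

>>> play_rows(motion=[{"fingers":1,"translation":[-0.2,0,0],"roll":0},{"fingers":1,"translation":[-0.4,0,0],"roll":0},{"fingers":1,"translation":[-0.6,0,0],"roll":0},{"fingers":1,"translation":[-0.8,0,0],"roll":0},{"fingers":1,"translation":[-1.0,0,0],"roll":0},{"fingers":1,"translation":[-1.2,0,0],"roll":0}])

```text
clock: 14.78
eef_pos: [0.5725, 0.0384, 0.0604]
tool_rot: [0.7, 0.715, 0.0, 0.0]
ft_force: [1.1, 3.1, 2.8]
grip_width: -0.0005
```

```bash
python3 st.py
```

```text
14.78 dock [0.0303 0.106  0.0604] ang 91.22 Fdock 1.14 3.12 2.78 M [ 0.63 -0.17  0.02] w -0.0005
```

>>> play_rows(motion=[{"fingers":1,"translation":[-0.15,0,0],"roll":0},{"fingers":1,"translation":[-0.3,0,0],"roll":0},{"fingers":1,"translation":[-0.45,0,0],"roll":0},{"fingers":1,"translation":[-0.6,0,0],"roll":0},{"fingers":1,"translation":[-0.75,0,0],"roll":0},{"fingers":1,"translation":[-0.9,0,0],"roll":0}])

```text
clock: 15.28
eef_pos: [0.5727, 0.0295, 0.0604]
tool_rot: [0.7, 0.715, 0.0, 0.0]
ft_force: [1.9, 2.8, 1.7]
grip_width: 0.0001
```

```bash
python3 st.py
```

```text
15.28 dock [0.0303 0.0971 0.0604] ang 91.22 Fdock 1.97 2.73 1.74 M [ 0.6  -0.39  0.03] w 0.0001
```

>>> play_rows(motion=[{"fingers":1,"translation":[-0.08,0,0],"roll":0},{"fingers":1,"translation":[-0.16,0,0],"roll":0},{"fingers":1,"translation":[-0.24,0,0],"roll":0},{"fingers":1,"translation":[-0.32,0,0],"roll":0},{"fingers":1,"translation":[-0.4,0,0],"roll":0}])

```text
clock: 15.7
eef_pos: [0.5727, 0.026, 0.0604]
tool_rot: [0.699, 0.715, 0.001, -0.0]
ft_force: [1.4, 7.0, 2.1]
grip_width: 0.0002
```

```bash
python3 st.py
```

```text
15.7 dock [0.0302 0.0936 0.0604] ang 91.23 Fdock 1.52 7.01 2.12 M [ 1.19 -0.44  0.03] w 0.0002
```

>>> play_rows(motion=[{"fingers":1,"translation":[-0.05,0,0],"roll":0},{"fingers":1,"translation":[-0.08,0,0],"roll":0},{"fingers":1,"translation":[-0.08,0,0],"roll":0},{"fingers":1,"translation":[-0.08,0,0],"roll":0}])

```text
clock: 16.03
eef_pos: [0.5727, 0.026, 0.0604]
tool_rot: [0.699, 0.715, 0.001, -0.001]
ft_force: [1.8, 6.9, 0.8]
grip_width: 0.0004
```

```bash
python3 st.py
```

```text
16.03 dock [0.0302 0.0936 0.0604] ang 91.27 Fdock 1.93 6.85 0.78 M [ 1.19 -0.41  0.04] w 0.0004
```

Hard limit felt at about 7 N with no further motion. Backing off, lifting and checking.

>>> play_rows(motion=[{"fingers":1,"translation":[0.3,0,0],"roll":0},{"fingers":1,"translation":[1,0,0],"roll":0},{"fingers":1,"translation":[2.5,0,0],"roll":0},{"fingers":1,"translation":[3,0,-3],"roll":0},{"fingers":1,"translation":[3,0,-7],"roll":0},{"fingers":1,"translation":[3,1,-11],"roll":0},{"fingers":1,"translation":[1,4,-14],"roll":0},{"fingers":1,"translation":[-3,5,-14],"roll":0},{"fingers":1,"translation":[-7,5,-14],"roll":0},{"fingers":1,"translation":[-7,5,-14],"roll":0},{"fingers":1,"translation":[-7,5,-14],"roll":0}])

```text
clock: 16.95
eef_pos: [0.6231, -0.0469, 0.1993]
tool_rot: [0.701, 0.713, -0.001, -0.001]
ft_force: [0.2, -0.4, -1.0]
grip_width: 0.0001
```

```bash
python3 - <<'E'
from workcell import bot
from h import *
import pickle
c=bot.camera("wrist");o=bot.get_obs();pickle.dump((c,o),open("w3.pkl","wb"))
cv2.imwrite("pics/w3.png",cv2.resize(c["pixels"][0:300,150:550,::-1],None,fx=2,fy=2,interpolation=cv2.INTER_CUBIC))
E
python3 st.py
```

```text
17.0 dock [0.0789 0.0214 0.1992] ang 91.07 Fdock -1.49 -0.12 -0.53 M [0.03 0.02 0.  ] w 0.0003
```

View pics/w3.png

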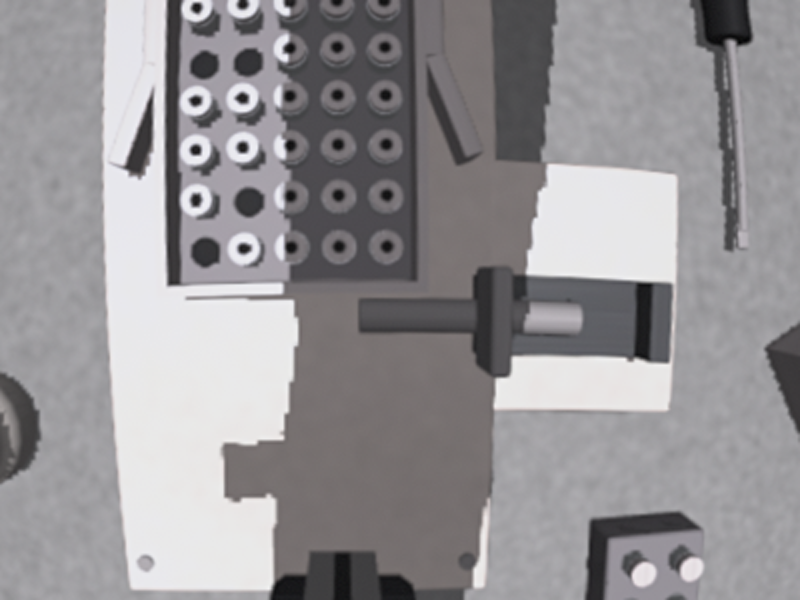

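The crop shows the bolt in behind the far wall: tip at (358,315), tab at (493,320), far rim at row 284. Checking the tip and tab positions.

```bash
python3 - <<'E'
from h import *
import pickle
c,o=pickle.load(open("w3.pkl","rb"))
for n,uv,z in(("tip",(358,300),.036),("tip",(358,331),.036),("tab -y",(478,270),.07),("tab +y",(510,270),.07),("tab -y",(479,372),.07),("tab +y",(509,372),.07),("FR",(168,285),.057),("FL",(416,280),.057)):
    p=fz(c,np.array(uv)/2+[150,0],z);print(n,dk(p).round(4))
E
```

```text
tip [0.0247 0.0267 0.036 ]
tip [0.0369 0.0267 0.036 ]
tab -y [0.0124 0.0676 0.07  ]
tab +y [0.012 0.079 0.07 ]
tab -y [0.0483 0.0687 0.07  ]
tab +y [0.0482 0.0796 0.07  ]
FR [ 0.017  -0.0434  0.057 ]
FL [0.0164 0.0472 0.057 ]
```

Tip at y ≈ 0.027 (fully in is 0.025) and tab travel ≈ 0.046, which agrees with the hard limit felt. Rack is square. Handing in.

```bash
python3 -c "
from workcell import bot
print(bot.job_done())"
```

```text
the job is handed in; nothing more can be done
None
```

The rack is home against the stop and the bolt is fully in behind it. I handed the job in at about 17 s, with the gripper clear of everything.

- **Drag:** I hooked two half-open fingers behind the far wall and dragged the rack about 80 mm at 4–6 N. It stopped where the tab position predicted home.
- **Hold:** I kept it pressed at about 11.5–12 N for roughly 1.8 s. The pull sat on one finger at first, so I turned the tool slightly until it was even. There was a 2–4 N sideways force during the hold.
- **Bolt:** I pushed the tab with shut fingers at about 3 N until it stopped dead at about 7 N.

**Last checks:**
- The final wrist image shows the far wall square to the dock, within about 1 mm across its width.
- It puts the bolt tip at dock y of about +27 mm, against +25 mm for fully in, and the tab travel at about 46 mm, against 45 mm. Both are within the camera's roughly 2 mm accuracy.
- The images read the rack's far rim about 4 mm short. I put this down to picking the inner edge of the rim, because the force stop and the tab position both agree with home.
- I did not see the buffers touching directly. Home rests on those two signs and on the bolt passing behind the rack.

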